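Set the craft table for the next class

TASK

Get this craft table ready for the next class. The tall tin and the squat tin stand on each other's white tiles: swap them, so that the tall tin stands upright near the middle of the square tile and the squat tin near the middle of the round one. Fold both carton flaps well back over the outside and leave them open, then take out every paint pot and stand it in the shallow white tray, keeping the pots upright and leaving the other things on the table where they are.

Things in the scene. Friction and masses are not known exactly. Their poses are not given: they have to be found in the camera images.
- carton: open cardboard carton, fixed to the table, outside 228 mm (its x) by 158 mm (its y) by 100 mm high, walls and floor 4 mm. Origin: centre of its underside; z up. Holds two or three paint pots standing in a row along its x axis. Two flaps along its +y and -y walls partly cover it.
- flap_left (a joint): carton's left flap, 224 mm long (carton's x), 60 mm from hinge to free edge, 4 mm thick, hinged on the carton's own +y wall. Angle in rad: 0 = shut, level; pi/2 = upright; pi = folded right out, level; stops at 3.3. Starts at 0.95 to 1.25. Stiff crease, stays where left (0.4 N at the edge moves it): shut fingers lowered between the flaps and swept out past the wall fold it over.
- flap_right (a joint): carton's right flap, 224 mm long (carton's x), 60 mm from hinge to free edge, 4 mm thick, hinged on the carton's own -y wall. Angle in rad: 0 = shut, level; pi/2 = upright; pi = folded right out, level; stops at 3.3. Starts at 0.95 to 1.25. Stiff crease, stays where left (0.4 N at the edge moves it): shut fingers lowered between the flaps and swept out past the wall fold it over.
- flap_left_hinge (a point): middle of the left flap's hinge line, on top of the carton's +y wall, 100 mm above the table; 77 mm from the carton's middle
- flap_right_hinge (a point): middle of the right flap's hinge line, on top of the carton's -y wall, 100 mm above the table; 77 mm from the carton's middle
- flap_left_edge (a point): middle of the left flap's free edge
- flap_right_edge (a point): middle of the right flap's free edge
- pot1: paint pot, a white plastic jar with a white lid, 50 mm in diameter, 85 mm high, about 120 g, standing in the carton when present (its row place is 70 mm to the carton's -x); may be absent. Origin: centre of its underside; z up along it.
- pot2: paint pot, a white plastic jar with a white lid, 50 mm in diameter, 85 mm high, about 120 g, standing in the carton when present (its row place is the carton's middle); may be absent. Origin: centre of its underside; z up along it.
- pot3: paint pot, a white plastic jar with a white lid, 50 mm in diameter, 85 mm high, about 120 g, standing in the carton when present (its row place is 70 mm to the carton's +x); may be absent. Origin: centre of its underside; z up along it.
- tray: shallow white tray, fixed, 90 mm (its x) by 250 mm (its y), walls 4 mm thick and 12 mm high, floor 4 mm thick. Origin: centre of its underside. Room for three pots in a row along its y.
- mat_round: round white glazed tile (the mat), fixed, 116 mm in diameter, 3 mm thick. Origin: centre of its underside. The tall tin stands on it at the start; the squat tin belongs on it.
- mat_square: square white glazed tile (the mat), fixed, 116 mm by 116 mm, 3 mm thick. Origin: centre of its underside. The squat tin stands on it at the start; the tall tin belongs on it.
- tin_tall: tall grey ribbed tin, open on top, 58 mm in diameter, 120 mm high, wall 4 mm, about 200 g, with a bent-rod handle that stands 28 mm out on its own +y side. Origin: centre of its underside; z up along it.
- tin_squat: squat grey ribbed tin, open on top, 66 mm in diameter, 78 mm high, wall 4 mm, about 200 g, with a bent-rod handle that stands 28 mm out on its own +y side. Origin: centre of its underside; z up along it.
- glue_bottle: bystander: white glue bottle with blue cap, 46 mm in diameter, 140 mm high; origin under its centre
- paper_cup: bystander: open paper cup, 72 mm across the rim, 90 mm high; origin under its centre
- block_a: bystander: cork sanding block 70 by 45 by 28 mm high; origin under its centre
- block_b: bystander: cork sanding block 70 by 45 by 28 mm high; origin under its centre
- brush: bystander: paint brush 200 mm long, lying along its x; origin near its middle
- brush_jar: bystander: jar of brushes, 72 mm in diameter, 215 mm high over the brushes; origin under its centre
- water_bottle: bystander: clear bottle with blue cap, 66 mm in diameter, 200 mm high; origin under its centre

How it is judged:
On the way, in this order (a step that is already met when the one before it is completed fails the run):
1. both carton flaps are folded outwards, past upright (value of joint each of flap_left, flap_right above 2 rad), for 0.2 s.
2. every pot stands in the tray (x of pot1 in the frame of tray between -0.021 and 0.021 m and y of pot1 in the frame of tray between -0.101 and 0.101 m and height (world z) of each of pot1, pot2, pot3 below 0.012 m and angle between each of pot1, pot2, pot3's own z axis and vertical below 0.12 rad and linear speed of each of pot1, pot2, pot3 below 0.02 m/s and x of pot2 in the frame of tray between -0.021 and 0.021 m and y of pot2 in the frame of tray between -0.101 and 0.101 m and x of pot3 in the frame of tray between -0.021 and 0.021 m and y of pot3 in the frame of tray between -0.101 and 0.101 m), for 0.2 s.
At the end, for the whole second after the job is handed in: Flaps open beyond 2.0 rad; tall tin upright (0.12 rad) within 28 mm of the square tile's centre, squat tin likewise on the round tile; every pot present upright (0.12 rad) on the tray floor, within 21 mm (x) and 101 mm (y) of its centre; all at rest (all of step 1 and all of step 2 and horizontal distance between tin_tall and mat_square below 0.028 m and height (world z) of each of tin_tall, tin_squat below 0.012 m and angle between each of tin_tall, tin_squat's own z axis and vertical below 0.12 rad and linear speed of each of tin_tall, tin_squat below 0.02 m/s and horizontal distance between tin_squat and mat_round below 0.028 m); the robot touches nothing.
It fails at once if a paint pot is tipped over (angle between any of pot1, pot2, pot3's own z axis and vertical above 0.8 rad).
It fails at once if another thing on the table is shoved more than 6 cm or knocked over (distance of any of glue_bottle, paper_cup, block_a, block_b, brush, brush_jar, water_bottle from where it was at the start of the episode above 0.06 m or angle between any of glue_bottle, paper_cup, block_a, block_b, brush_jar, water_bottle's own z axis and vertical above 0.7 rad).
Of pot1, pot2, pot3 only 2 to 3 are there at a start; the rules pass over those that are not, and their reading is None.
At some moment in a run one of tin_squat may be knocked a few centimetres aside while the robot is not near it.
It also fails if it takes over 210 s, if anything falls off the work surface, if the arm or the gripper's body presses on something with over 40 N, if the wrist force passes 120 N, or if a joint passes its speed limit or range.

ROBOT

A 7-joint arm with a two-finger parallel gripper is mounted at the origin on the work surface. World frame = base frame: x ahead of the robot, y to its left, z up, the work surface at z = 0. Lengths are in m, angles in rad, forces in N, time in s.
With the tool pointing down it reaches from about 0.4 to 0.85 m from the base axis. Payload 4.5 kg.
Tool frame: the origin (TCP) lies at the very end of the fingers, on their centre line; the grasp point (between the pads) lies 19 mm behind it; z points along the fingers, y is the line along which they close (so a half turn about z gives the same grasp; the last joint's range is limited). The gripper opens to 88 mm and grips with 3 to 60 N. Pads are 18 mm wide; open, the fingers measure 123 mm over their backs; the gripper's body (75 mm by 187 mm) begins 45 mm behind the grasp point.
Start: joints at [-1.102, 0.689, -0.195, 1.565, 0.157, 0.902, -0.215], TCP at [0.263, 0.567, 0.239] pointing down, gripper open.
Joint ranges: [-3.01, 3.01], [-0.46, 2.08], [-1.47, 1.51], [0.13, 2.56], [-1, 4.14], [0.04, 2.09], [-2.66, 2.66]. Speed limits (rad/s): [2.57, 2.57, 3.14, 3.14, 3.14, 3.14, 3.14].

INTERFACE

Orientations are given as a unit quaternion [x, y, z, w].
In Python, from plant import r gives the robot as it stands. The module is installed in compiled form; this text tells all that it offers.
- The arm moves only by the shell command python3 -m pendant 'ROWS' [FORCE]. ROWS is JSON, one flat list of numbers, 7 for each row, row after row: the opening, from 0 (shut) to 1 (fully open), then the shift along the tool's x, y, z scaled (see below), then the turn, a rotation vector about the tool's x, y, z scaled (see below). A call has 1 to 12 rows; each row is the pose to reach, as a shift and turn from the pose commanded when the call began, along the tool's axes at that moment; what a row does not reach only later rows make up. The controller multiplies each number of a shift by 0.15 m and each number of a turn by pi/2 rad. A row lasts 1/10 s, in which the tool goes at most 50 mm and 8.59 degrees, less where a joint would pass 70% of its speed; a pose out of reach is approached as far as the arm can. A call with a number of a shift or a turn outside -1 to 1 is refused whole. A call with a gripper value outside its range is refused whole. The fingers move at their own pace and stop on an object; FORCE is the grip in N (left out, the last holds). Time passes only in rows, so rows that repeat a pose let the fingers close. It gives the time, the measured TCP pose, the force, the opening and the grip force at its end, in the units of the state.
- r.get_state(): the state, without advancing time (a new reading comes with each control period).
- r.snapshot(name): name is "scene" or "top" or "wrist"; returns a dict with "img" (480x640x3 uint8, red, green, blue), "mtx" (3x3 intrinsics, pixels), "cam_to_world" (4x4, takes a point from camera to world coordinates). Camera axes: x right, y up, looking along -z (the intrinsics and any distortion apply to the point x, -y, -z); pixel columns grow to the right and rows downward; lengths in m; the calibration is good to about 2 mm. A picture is of the moment at which its call begins. There is no depth.
- r.finish_job(): hands the job in; it is judged then, once.
The state is a dict: "clock": time; "q": joint angles; "qd": joint speeds; "joint_torque": joint torques, N m; "tool_pos": TCP position; "eef_rot": TCP orientation; "contact_force": force on the tool from outside, world axes, zero at the start; "moment": the same for the moment, N m; "opening": opening from 0.0 (shut) to 1.0 (fully open); "finger_force": force on a finger pad.
Only numpy, scipy, OpenCV 4.12 (cv2) and the standard library are available. Lean on these libraries where they do the work, as an engineer would, in place of code of your own. Each camera call takes 0.05 s, during which the arm holds its last target. There are 200 camera calls.

## Working session

There is one attempt and no reset: what is moved stays moved. The work goes in short steps, Python scripts to look and compute and a shell command to move; the robot and the scene stay as the last step left them, time stands still between calls to the robot, and variables do not carry over. Pictures are saved under pics/ and viewed, at most 14 in all, crops included, and the job is handed in when it is done.

```bash
mkdir -p pics; cat > h.py <<'E'
import numpy as np, cv2, json
from scipy.spatial.transform import Rotation as R
from plant import r
def snap(n,f=None):
    s=r.snapshot(n)
    if f: cv2.imwrite('pics/'+f,s['img'][:,:,::-1])
    return s
def ray(s,u,v):
    K=np.array(s['mtx']);T=np.array(s['cam_to_world'])
    d=np.array([(u-K[0,2])/K[0,0],-(v-K[1,2])/K[1,1],-1.])
    return T[:3,3],T[:3,:3]@d
def onz(s,u,v,z):
    o,d=ray(s,u,v);return o+d*(z-o[2])/d[2]
def proj(s,p):
    K=np.array(s['mtx']);T=np.array(s['cam_to_world'])
    c=T[:3,:3].T@(np.array(p)-T[:3,3]);return K[0,2]+K[0,0]*c[0]/-c[2],K[1,2]-K[1,1]*c[1]/-c[2]
E
python3 - <<'E'
from h import *
for n in ('top','scene'):
    s=snap(n,n+'1.png');np.savez(n+'1.npz',**{k:s[k] for k in('img','mtx','cam_to_world')});print(n,s['mtx'],np.round(s['cam_to_world'],3),s.keys())
print(r.get_state())
E
```

```text
top [[607.55997466   0.         326.10041921]
 [  0.         607.55997466 236.28141318]
 [  0.           0.           1.        ]] [[ 3.000e-03  9.960e-01 -9.100e-02  4.000e-01]
 [-1.000e+00  3.000e-03 -1.000e-03  6.300e-02]
 [-1.000e-03  9.100e-02  9.960e-01  1.715e+00]
 [ 0.000e+00  0.000e+00  0.000e+00  1.000e+00]] dict_keys(['img', 'mtx', 'cam_to_world'])
scene [[568.04556536   0.         332.43816447]
 [  0.         568.04556536 248.70619783]
 [  0.           0.           1.        ]] [[ 0.828 -0.388  0.406  1.129]
 [ 0.561  0.584 -0.586 -0.701]
 [-0.01   0.713  0.701  1.029]
 [ 0.     0.     0.     1.   ]] dict_keys(['img', 'mtx', 'cam_to_world'])
{'clock': 0.1, 'q': array([-1.10218811,  0.68988337, -0.19453588,  1.56619777,  0.15733118,
        0.90252946, -0.215115  ]), 'qd': array([ 0.00252473, -0.00172899, -0.0007894 , -0.00234731, -0.0001509 ,
        0.00037959,  0.00056312]), 'joint_torque': array([-2.16930595e-03, -5.28493309e+01, -1.27143569e+00, -1.53838599e+01,
       -5.26443729e-02,  1.85344332e-03,  3.48564254e-05]), 'tool_pos': array([0.26307954, 0.56632413, 0.23801237]), 'eef_rot': array([ 2.15652701e-01,  9.76469792e-01, -8.04270705e-04, -1.07533147e-04]), 'contact_force': array([-0.75735496,  0.55574102, -0.22929544]), 'moment': array([-0.02092122,  0.05847287,  0.02370871]), 'finger_force': 0.0, 'opening': 1.001893463986954}
```

View pics/top1.png

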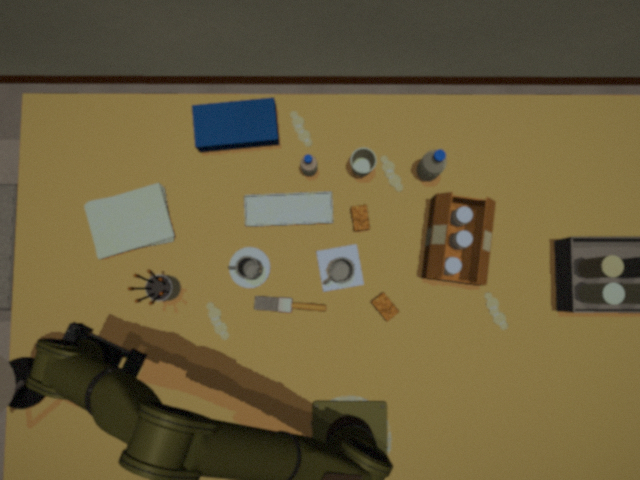

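View pics/scene1.png

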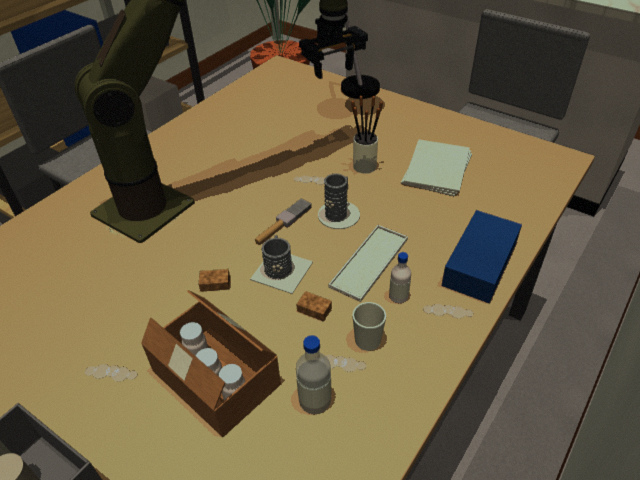

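The top view shows three pots (lids near 463,215; 462,239; 453,266), the carton around (458,240), the tray at (289,209), the round tile with the tall tin at (249,267), and the square tile with the squat tin at (340,268). The scene view shows the same layout, with the way between the tins and tray clear.

```bash
python3 - <<'E'
from h import *
s=dict(np.load('top1.npz'));c=dict(np.load('scene1.npz'))
a=cv2.resize(s['img'][180:300,215:375],None,fx=2.5,fy=2.5,interpolation=3)
b=cv2.resize(s['img'][180:300,410:510],None,fx=4,fy=4,interpolation=3)
d=cv2.resize(c['img'][285:435,135:295],None,fx=2.5,fy=2.5,interpolation=3)
I=np.zeros((600,800,3),np.uint8);I[:300,:400]=a;I[:480,400:800]=b;I[300-0:300+300,:400]=d[:300,:400]
# d bottom cut at row 405
cv2.imwrite('pics/crop1.png',I[:,:,::-1])
hsv=cv2.cvtColor(s['img'],cv2.COLOR_RGB2HSV)
w=((hsv[:,:,1]<70)&(hsv[:,:,2]>110)).astype(np.uint8)
n,l,st,ce=cv2.connectedComponentsWithStats(w)
for i in range(1,n):
    x,y,ww,hh,A=st[i]
    if A>60 and 200<x<510 and 130<y<300:
        cs,_=cv2.findContours((l==i).astype(np.uint8),0,2)
        h=cv2.convexHull(max(cs,key=cv2.contourArea)); mr=cv2.minAreaRect(h)
        z=.012 if abs(ce[i][1]-209)<5 and ww>60 else .003
        if x>430: z=.089
        bp=[np.round(onz(s,u,v,z)[:2],3).tolist() for u,v in cv2.boxPoints(mr)]
        print(x,y,ww,hh,A,'ctr',np.round(onz(s,*mr[0],z)[:2],4),bp)
E
```

```text
302 154 14 16 71 ctr [0.7672 0.1117] [[0.761, 0.137], [0.793, 0.112], [0.773, 0.087], [0.741, 0.112]]
382 157 19 33 242 ctr [ 0.7388 -0.12  ] [[0.78, -0.087], [0.792, -0.111], [0.698, -0.153], [0.686, -0.129]]
352 158 25 15 223 ctr [ 0.7605 -0.0409] [[0.748, -0.004], [0.788, -0.013], [0.773, -0.078], [0.733, -0.068]]
244 191 89 36 2847 ctr [0.6342 0.1727] [[0.675, 0.3], [0.686, 0.05], [0.593, 0.046], [0.582, 0.295]]
456 206 17 17 216 ctr [ 0.6109 -0.306 ] [[0.611, -0.276], [0.641, -0.306], [0.61, -0.336], [0.58, -0.306]]
456 230 17 17 220 ctr [ 0.5452 -0.3055] [[0.567, -0.284], [0.567, -0.327], [0.524, -0.327], [0.524, -0.284]]
316 244 48 48 1240 ctr [0.4687 0.0268] [[0.517, 0.096], [0.538, -0.022], [0.421, -0.042], [0.4, 0.075]]
229 247 42 42 856 ctr [0.4678 0.2806] [[0.526, 0.339], [0.526, 0.223], [0.41, 0.222], [0.41, 0.337]]
445 257 17 18 228 ctr [ 0.4713 -0.2748] [[0.494, -0.254], [0.494, -0.297], [0.449, -0.296], [0.449, -0.253]]
486 294 20 34 260 ctr [ 0.3518 -0.3852] [[0.391, -0.352], [0.403, -0.375], [0.313, -0.419], [0.301, -0.395]]
278 297 14 16 198 ctr [0.3645 0.1811] [[0.385, 0.199], [0.385, 0.163], [0.344, 0.163], [0.344, 0.199]]
```

View pics/crop1.png

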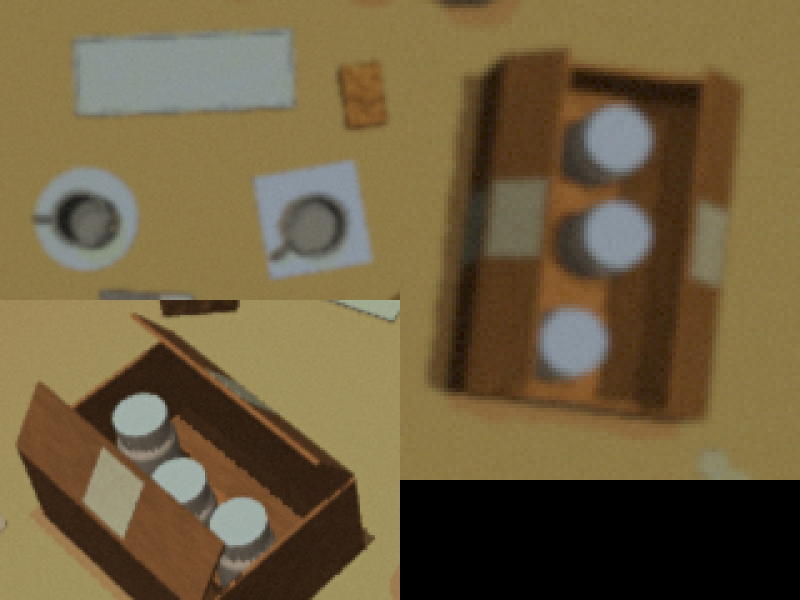

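The crop shows the carton with its axis turned about 0.1 rad; the left hinge line runs (435,195)-(427,278) and the right one (495,199)-(487,284). The tall tin's handle points left (+y) at (224,267), and the squat tin's handle points lower left.

```bash
python3 - <<'E'
from h import *
s=dict(np.load('top1.npz'));c=dict(np.load('scene1.npz'))
for n,p in dict(LT=(435,195),LB=(427,278),RT=(495,200),RB=(487,284),ET1=(452,195.75),ET2=(486.25,199.5),EB1=(427.5,278.75),EB2=(485,284.5)).items(): print(n,np.round(onz(s,*p,.1),3))
# scene crop corners (px=135+x/2.5,row=285+(y-300)/2.5)
for n,p in dict(nearR=(222,550),farR=(38,383),nearLtop=(352,473),farL=(135,318),farEndR=(75,410),farEndL=(160,345),LfreeNear=(318,463)).items():
    print(n,np.round(onz(c,135+p[0]/2.5,285+(p[1]-300)/2.5,.1),3),np.round(onz(c,135+p[0]/2.5,285+(p[1]-300)/2.5,.153),3))
# tins: rims (top view) 
g=cv2.cvtColor(s['img'],cv2.COLOR_RGB2HSV)
for nm,(x0,x1,y0,y1),zt in (('tall',(228,273,246,290),.123),('squat',(322,360,250,290),.081)):
    m=(g[y0:y1,x0:x1,2]<115).astype(np.uint8)
    m=((s['img'][y0:y1,x0:x1].max(2)<125)).astype(np.uint8)
    n,l,st,ce=cv2.connectedComponentsWithStats(m);i=1+np.argmax(st[1:,4]);cs,_=cv2.findContours((l==i).astype(np.uint8),0,2)
    print(nm,st[i]+[x0,y0,0,0,0]); 
    for row in m: print(''.join('.#'[v] for v in row))
print([onz(s,u,v,.08)[:2].round(3) for u,v in((215+314/2.5,180+227/2.5),(215+275/2.5,180+256/2.5))],[onz(s,u,v,.12)[:2].round(3) for u,v in((215+90/2.5,180+220/2.5),(215+36/2.5,180+219/2.5))])
E
```

```text
LT [ 0.66  -0.227  0.1  ]
LB [ 0.437 -0.203  0.1  ]
RT [ 0.647 -0.388  0.1  ]
RB [ 0.422 -0.362  0.1  ]
ET1 [ 0.658 -0.273  0.1  ]
ET2 [ 0.648 -0.365  0.1  ]
EB1 [ 0.435 -0.204  0.1  ]
EB2 [ 0.421 -0.356  0.1  ]
nearR [ 0.626 -0.339  0.1  ] [ 0.654 -0.36   0.153]
farR [ 0.39  -0.305  0.1  ] [ 0.432 -0.327  0.153]
nearLtop [ 0.664 -0.23   0.1  ] [ 0.691 -0.257  0.153]
farL [ 0.407 -0.207  0.1  ] [ 0.448 -0.236  0.153]
farEndR [ 0.437 -0.307  0.1  ] [ 0.476 -0.33   0.153]
farEndL [ 0.446 -0.218  0.1  ] [ 0.485 -0.245  0.153]
LfreeNear [ 0.636 -0.237  0.1  ] [ 0.664 -0.264  0.153]
tall [228 256  36  24 570]
.............................................
.............................................
.............................................
.............................................
.............................................
.............................................
.............................................
.............................................
.............................................
.............................................
...............########.....
[... 2517 characters left out ...]
###############......
......#########################.......
......#########################.......
......########################........
.....#########################........
...##########################.........
..##########################..........
.########..###############............
.#######....############..............
######.............##.................
.###..................................
......................................
......................................
......................................
......................................
......................................
[array([0.457, 0.026]), array([0.425, 0.068])] [array([0.462, 0.262]), array([0.463, 0.318])]
```

```bash
A=0,0,0,-0.4,0,0,-0.277; python3 -m pendant '[0,0,0,-0.4,0,0,-0.277, 0,0,0,-0.4,0,0,-0.277, 0,0,0,-0.4,0,0,-0.277, 0,0,0,-0.4,0,0,-0.277, 0,0,0,-0.4,0,0,-0.277]'
python3 -m pendant '[0,-0.4,-1,0,0,0,0, 0,-0.4,-1,0,0,0,0, 0,-0.4,-1,0,0,0,0, 0,-0.4,-1,0,0,0,0, 0,-0.4,-1,0,0,0,0]'
python3 - <<'E'
from h import *
print(r.get_state()['q'].round(2))
s=dict(np.load('top1.npz'));print(onz(s,436,156,.2),onz(s,163,290,.1),onz(s,360,218,.02),onz(s,384,306,.02),onz(s,362,162,.09))
E
```

```text
clock: 0.6
tool_pos: [0.2632, 0.5663, 0.2981]
eef_rot: [0.001, 1.0, -0.001, -0.0]
contact_force: [0.1, -0.5, -0.5]
opening: 0.57
finger_force: 0.0
clock: 1.1
tool_pos: [0.3245, 0.4147, 0.2985]
eef_rot: [0.003, 1.0, -0.001, 0.0]
contact_force: [0.5, 0.7, -0.4]
opening: 0.117
finger_force: 0.0
[-0.77  0.5  -0.35  1.78  0.21  0.91  0.35]
[ 0.74379048 -0.21318593  0.2       ] [0.40378512 0.49658053 0.1       ] [ 0.60699939 -0.03006848  0.02      ] [ 0.36149741 -0.09604789  0.02      ] [ 0.75165117 -0.03201648  0.09      ]
```

```bash
for i in 1 2 3; do python3 -m pendant '[0,-0.4,-1,0,0,0,0, 0,-0.4,-1,0,0,0,0, 0,-0.4,-1,0,0,0,0, 0,-0.4,-1,0,0,0,0, 0,-0.4,-1,0,0,0,0]'|grep tool_pos; done
python3 -m pendant '[0,-0.25,-1,0,0,0,0, 0,-0.25,-1,0,0,0,0, 0,-0.25,-1,0,0,0,0, 0,-0.25,-1,0,0,0,0, 0,-0.25,-1,0,0,0,0]'|grep tool_pos
python3 - <<'E'
from h import *
print(r.get_state()['q'].round(2),r.get_state()['tool_pos'])
E
```

```text
tool_pos: [0.3839, 0.2671, 0.2986]
tool_pos: [0.4443, 0.1182, 0.2986]
tool_pos: [0.5045, -0.0311, 0.2985]
tool_pos: [0.542, -0.1799, 0.2984]
[ 0.43  0.56 -0.32  1.65  0.2   0.97  1.62] [ 0.541973   -0.17989241  0.2984395 ]
```

```bash
python3 -m pendant '[0,0,-0.767,0,0,0,0, 0,0,-0.767,0,0,0,0, 0,0,-0.767,0,0,0,0, 0,0,-0.767,0,0,0,0]'|grep tool_pos
python3 -m pendant '[0,0,0,0.33,0,0,0, 0,0,0,0.66,0,0,0, 0,0,0,1,0,0,0, 0,0,0,1,0,0,0, 0,0,0,1,0,0,0]'|egrep 'tool_pos|force'
python3 -m pendant '[0,0,0,0.2,0,0,0, 0,0,0,0.2,0,0,0, 0,0,0,0.2,0,0,0]'|egrep 'tool_pos|force'
python3 -m pendant '[0,0,0.1,0,0,0,0, 0,0,0.2,0,0,0,0, 0,0,0.3,0,0,0,0, 0,0,0.4,0,0,0,0, 0,0,0.5,0,0,0,0, 0,0,0.6,0,0,0,0, 0,0,0.7,0,0,0,0, 0,0,0.8,0,0,0,0, 0,0,0.8,0,0,0,0]'|egrep 'tool_pos|force'
python3 -m pendant '[0,0,-0.3,-0.1,0,0,0, 0,0,-0.6,-0.1,0,0,0, 0,0,-0.8,0,0,0,0, 0,0,-0.9,0,0,0,0, 0,0,-1,0,0,0,0, 0,0,-1,0,0,0,0]'|egrep 'tool_pos|force'
python3 -m pendant '[0,0,-0.1,0,0,0,0, 0,0,-0.2,0,0,0,0, 0,0,-0.3,0,0,0,0, 0,0,-0.4,0,0,0,0, 0,0,-0.5,0,0,0,0, 0,0,-0.6,0,0,0,0, 0,0,-0.6,0,0,0,0]'|egrep 'tool_pos|force'
python3 - <<'E'
from h import *
snap('scene','s2.png')
E
```

```text
tool_pos: [0.5416, -0.2967, 0.2984]
tool_pos: [0.5423, -0.2942, 0.1494]
contact_force: [0.7, 0.0, 0.4]
finger_force: 0.0
tool_pos: [0.5427, -0.2975, 0.1213]
contact_force: [0.0, -0.5, -0.2]
finger_force: 0.0
tool_pos: [0.5413, -0.1742, 0.1187]
contact_force: [0.8, 0.1, -0.8]
finger_force: 0.0
tool_pos: [0.5411, -0.3293, 0.1189]
contact_force: [-1.7, -0.3, -0.5]
finger_force: 0.0
tool_pos: [0.54, -0.4226, 0.1187]
contact_force: [-0.1, -0.4, 0.8]
finger_force: 0.2
```

View pics/s2.png

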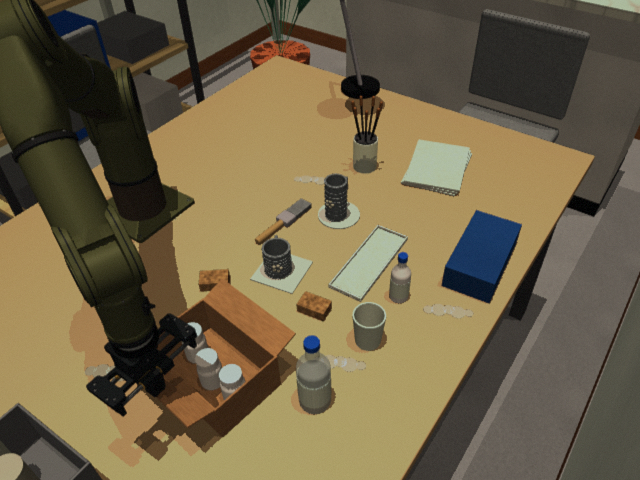

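The left flap at (255,315) is folded far out; the right one is hidden under the gripper. The pots still stand. I lift and look with the top camera.

```bash
python3 -m pendant '[0,0,0,-0.3,0,0,0, 0,0,0,-0.7,0,0,0, 0,0,0,-0.7,0,0,0, 0,0,0,-0.7,0,0,0]'|egrep 'tool_pos|force'
python3 -m pendant '[0.85,1,1,-0.2,0,0,0, 0.85,1,1,-0.2,0,0,0, 0.85,1,1,-0.2,0,0,0, 0.85,1,1,-0.2,0,0,0, 0.85,1,1,-0.2,0,0,0]'|egrep 'tool_pos|force'
python3 - <<'E'
from h import *
s=snap('top'); c=snap('wrist')
I=np.zeros((480,800,3),np.uint8);I[:,320:]=cv2.resize(c['img'],(480,360))[:480].shape and 0
I[:360,320:800]=cv2.resize(c['img'],(480,360));I[:480,:320]=cv2.resize(s['img'][170:310,410:503],(320,480))
cv2.imwrite('pics/t3.png',I[:,:,::-1]);np.savez('w3.npz',**c);print(np.round(c['cam_to_world'],3),c['mtx'])
hsv=cv2.cvtColor(s['img'],cv2.COLOR_RGB2HSV)
w=((hsv[:,:,1]<70)&(hsv[:,:,2]>110)).astype(np.uint8)
n,l,st,ce=cv2.connectedComponentsWithStats(w)
for i in range(1,n):
    x,y,ww,hh,A=st[i]
    if 120<A<320 and 420<x<500 and 180<y<290: print(st[i],onz(s,*(x+ww/2-.5,y+hh/2-.5),.089).round(3))
E
```

```text
tool_pos: [0.5426, -0.4181, 0.2264]
contact_force: [0.0, -0.9, -0.4]
finger_force: 0.0
tool_pos: [0.3852, -0.2636, 0.2524]
contact_force: [1.1, -0.2, -0.0]
finger_force: 0.0
[[-0.002 -0.951 -0.31   0.303]
 [ 1.    -0.001 -0.004 -0.266]
 [ 0.003 -0.31   0.951  0.399]
 [ 0.     0.     0.     1.   ]] [[360.21620006   0.         319.07605559]
 [  0.         360.21620006 238.16040336]
 [  0.           0.           1.        ]]
[456 206  17  18 231] [ 0.609 -0.307  0.089]
[456 230  17  18 228] [ 0.544 -0.306  0.089]
[445 257  17  18 229] [ 0.471 -0.275  0.089]
```

View pics/t3.png

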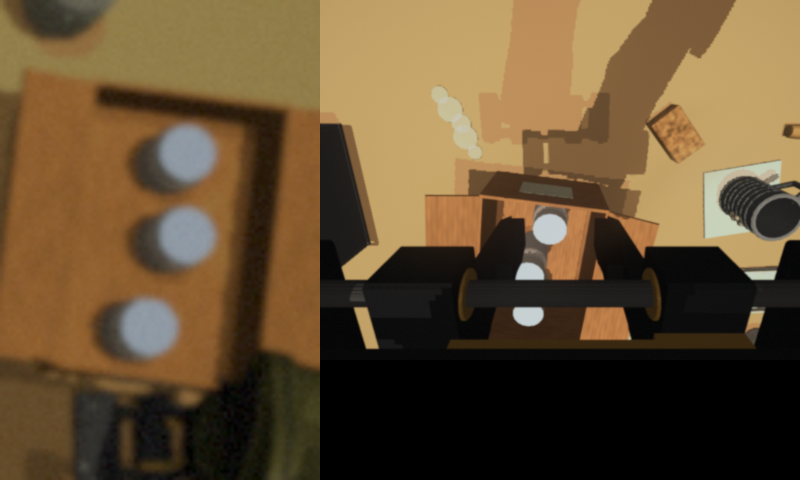

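Both flaps lie folded right out, and the three lids measure (0.609,-0.307), (0.544,-0.306) and (0.471,-0.275). Taking pot1 first.

```bash
python3 -m pendant '[0.8,-0.537,-0.047,0,0,0,0, 0.8,-0.537,-0.047,0,0,0,0, 0.8,-0.537,-0.047,0,0,0,0, 0.8,-0.537,-0.047,0,0,0,0]' 15|egrep 'tool_pos|force|open'
python3 -m pendant '[0.8,0,0,0.33,0,0,0, 0.8,0,0,0.66,0,0,0, 0.8,0,0,1,0,0,0, 0.8,0,0,1,0,0,0, 0.8,0,0,1,0,0,0]'|egrep 'tool_pos|force|open'
python3 -m pendant '[0.8,0,0,0.11,0,0,0, 0.8,0,0,0.22,0,0,0, 0.8,0,0,0.327,0,0,0, 0.8,0,0,0.327,0,0,0, 0,0,0,0.327,0,0,0, 0,0,0,0.327,0,0,0, 0,0,0,0.327,0,0,0, 0,0,0,0.327,0,0,0, 0,0,0,0.327,0,0,0, 0,0,0,0.327,0,0,0]' 15|egrep 'tool_pos|force|open'
```

```text
tool_pos: [0.4719, -0.2754, 0.2521]
contact_force: [0.2, -0.6, -0.9]
opening: 0.801
finger_force: 0.0
tool_pos: [0.4705, -0.2753, 0.1035]
contact_force: [0.2, 0.3, 0.4]
opening: 0.8
finger_force: 0.0
tool_pos: [0.4725, -0.2754, 0.056]
contact_force: [-1.2, -0.0, 8.0]
opening: 0.545
finger_force: 15.4
```

```bash
python3 -m pendant '[0,0,0,-0.15,0,0,0, 0,0,0,-0.3,0,0,0, 0,0,0,-0.6,0,0,0, 0,0,0,-1,0,0,0, 0,0,0,-1,0,0,0, 0,0,0,-1,0,0,0]'|egrep 'tool_pos|force|open'
for i in 1 2 3 4; do python3 -m pendant '[0,-0.133,0.45,0,0,0,0, 0,-0.265,0.893,0,0,0,0, 0,-0.265,0.893,0,0,0,0, 0,-0.265,0.893,0,0,0,0, 0,-0.265,0.893,0,0,0,0]'|egrep 'tool_pos|force|open'; done
python3 -m pendant '[0,0,0,0.33,0,0,0, 0,0,0,0.66,0,0,0, 0,0,0,0.8,0,0,0, 0,0,0,0.9,0,0,0, 0,0,0,0.987,0,0,0, 0,0,0,0.987,0,0,0, 0,0,0,0.987,0,0,0]'|egrep 'tool_pos|force|open'
```

```text
tool_pos: [0.4725, -0.2758, 0.2065]
contact_force: [-0.4, -0.1, -2.1]
opening: 0.544
finger_force: 14.7
tool_pos: [0.5101, -0.1402, 0.2028]
contact_force: [-0.4, -1.4, -1.4]
opening: 0.543
finger_force: 14.7
tool_pos: [0.5502, -0.0085, 0.2034]
contact_force: [-0.1, -1.0, -2.1]
opening: 0.546
finger_force: 14.7
tool_pos: [0.5904, 0.1241, 0.2036]
contact_force: [0.1, -0.9, -1.8]
opening: 0.545
finger_force: 14.7
tool_pos: [0.6307, 0.2573, 0.2036]
contact_force: [-0.6, -0.7, -1.0]
opening: 0.543
finger_force: 14.7
tool_pos: [0.6313, 0.2603, 0.0577]
contact_force: [-0.0, -0.5, 0.1]
opening: 0.546
finger_force: 15.0
```

```bash
python3 -m pendant '[0,0,0,0.013,0,0,0, 0,0,0,0.013,0,0,0, 0.72,0,0,0.013,0,0,0, 0.72,0,0,0.013,0,0,0, 0.72,0,0,0.013,0,0,0, 0.72,0,0,0.013,0,0,0]'|egrep 'tool_pos|force|open'
python3 -m pendant '[0.72,0,0,-0.2,0,0,0, 0.75,0,0,-0.5,0,0,0, 0.8,0,0,-1,0,0,0, 0.8,0,0,-1,0,0,0, 0.8,0,0,-1,0,0,0]'|egrep 'tool_pos|force|open'
for i in 1 2 3 4; do python3 -m pendant '[0.8,0.143,-0.944,0,0,0,0, 0.8,0.143,-0.944,0,0,0,0, 0.8,0.143,-0.944,0,0,0,0, 0.8,0.143,-0.944,0,0,0,0]'|egrep 'tool_pos'; done
python3 -m pendant '[0.8,0,0,0,0,0,0, 0.8,0,0,0.33,0,0,0, 0.8,0,0,0.66,0,0,0, 0.8,0,0,0.8,0,0,0, 0.8,0,0,0.993,0,0,0, 0.8,0,0,0.993,0,0,0, 0,0,0,0.993,0,0,0, 0,0,0,0.993,0,0,0, 0,0,0,0.993,0,0,0, 0,0,0,0.993,0,0,0, 0,0,0,0.993,0,0,0, 0,0,0,0.993,0,0,0]' 15|egrep 'tool_pos|force|open'
python3 - <<'E'
from h import *
s=snap('top')
hsv=cv2.cvtColor(s['img'],cv2.COLOR_RGB2HSV)
cv2.imwrite('pics/t4.png',cv2.resize(s['img'][140:330,200:510],None,fx=2.5,fy=2.5)[:,:,::-1])
E
```

```text
tool_pos: [0.6305, 0.2608, 0.0549]
contact_force: [0.0, -0.3, -0.3]
opening: 0.717
finger_force: 0.0
tool_pos: [0.633, 0.2621, 0.2098]
contact_force: [1.2, -0.6, -1.0]
opening: 0.803
finger_force: 0.0
tool_pos: [0.6079, 0.1088, 0.2033]
tool_pos: [0.5856, -0.0318, 0.2033]
tool_pos: [0.5638, -0.1726, 0.2034]
tool_pos: [0.5419, -0.3137, 0.2033]
tool_pos: [0.5461, -0.306, 0.0572]
contact_force: [-0.8, 0.2, 7.0]
opening: 0.539
finger_force: 15.3
```

View pics/t4.png

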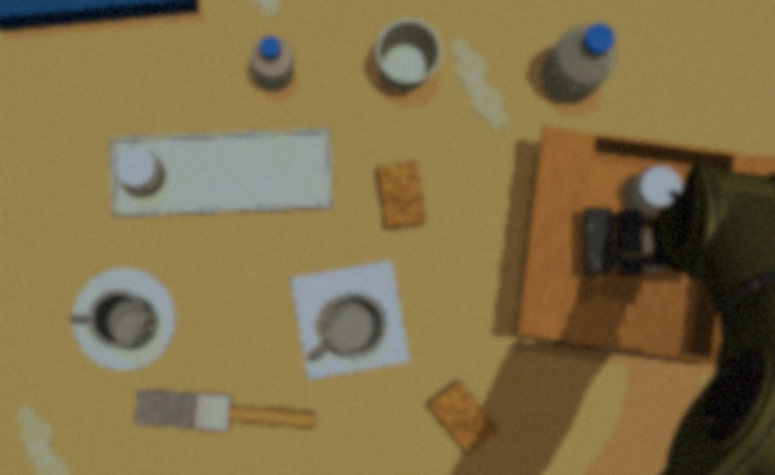

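The view shows pot1 upright at the tray's left end (138,168); the gripper is on pot2 and everything else is in place.

```bash
python3 -m pendant '[0,0,0,-0.15,0,0,0, 0,0,0,-0.3,0,0,0, 0,0,0,-0.6,0,0,0, 0,0,0,-0.993,0,0,0, 0,0,0,-0.993,0,0,0, 0,0,0,-0.993,0,0,0]'|egrep 'tool_pos|force|open'
for i in 1 2 3 4; do python3 -m pendant '[0,-0.075,0.4,0,0,0,0, 0,-0.15,0.7975,0,0,0,0, 0,-0.15,0.7975,0,0,0,0, 0,-0.15,0.7975,0,0,0,0, 0,-0.15,0.7975,0,0,0,0]'|egrep 'tool_pos'; done
python3 -m pendant '[0,0,0,0,0,0,0, 0,0,0,0.33,0,0,0, 0,0,0,0.66,0,0,0, 0,0,0,0.8,0,0,0, 0,0,0,0.9,0,0,0, 0,0,0,1,0,0,0, 0,0,0,1,0,0,0, 0,0,0,1,0,0,0, 0.72,0,0,1,0,0,0, 0.72,0,0,1,0,0,0, 0.72,0,0,1,0,0,0, 0.72,0,0,1,0,0,0]'|egrep 'tool_pos|force|open'
python3 -m pendant '[0.72,0,0,-0.2,0,0,0, 0.75,0,0,-0.5,0,0,0, 0.8,0,0,-1,0,0,0, 0.8,0,0,-1,0,0,0, 0.8,0,0,-1,0,0,0]'|egrep 'tool_pos|force|open'
for i in 1 2 3 4; do python3 -m pendant '[0.8,0.042,-0.799,0,0,0,0, 0.8,0.042,-0.799,0,0,0,0, 0.8,0.042,-0.799,0,0,0,0, 0.8,0.042,-0.799,0,0,0,0]'|egrep 'tool_pos'; done
python3 -m pendant '[0.8,0,0,0,0,0,0, 0.8,0,0,0.33,0,0,0, 0.8,0,0,0.66,0,0,0, 0.8,0,0,0.8,0,0,0, 0.8,0,0,0.993,0,0,0, 0.8,0,0,0.993,0,0,0, 0,0,0,0.993,0,0,0, 0,0,0,0.993,0,0,0, 0,0,0,0.993,0,0,0, 0,0,0,0.993,0,0,0, 0,0,0,0.993,0,0,0, 0,0,0,0.993,0,0,0]' 15|egrep 'tool_pos|force|open'
```

```text
tool_pos: [0.5456, -0.3063, 0.2067]
contact_force: [0.1, -0.2, -1.1]
opening: 0.54
finger_force: 14.8
tool_pos: [0.5659, -0.1862, 0.2028]
tool_pos: [0.589, -0.0689, 0.2037]
tool_pos: [0.612, 0.0496, 0.204]
tool_pos: [0.6351, 0.1687, 0.2041]
tool_pos: [0.6348, 0.1729, 0.055]
contact_force: [-0.5, -0.0, 0.5]
opening: 0.721
finger_force: 0.0
tool_pos: [0.6373, 0.1739, 0.2096]
contact_force: [0.5, -0.2, -0.5]
opening: 0.795
finger_force: 0.0
tool_pos: [0.6275, 0.0469, 0.2032]
tool_pos: [0.6214, -0.0704, 0.2035]
tool_pos: [0.6157, -0.1884, 0.2038]
tool_pos: [0.61, -0.307, 0.2039]
tool_pos: [0.6112, -0.307, 0.0576]
contact_force: [0.3, 0.4, 6.0]
opening: 0.538
finger_force: 15.3
```

```bash
python3 -m pendant '[0,0,0,-0.15,0,0,0, 0,0,0,-0.3,0,0,0, 0,0,0,-0.6,0,0,0, 0,0,0,-0.993,0,0,0, 0,0,0,-0.993,0,0,0, 0,0,0,-0.993,0,0,0]'|egrep 'tool_pos|force|open'
for i in 1 2 3; do python3 -m pendant '[0,-0.03,0.43,0,0,0,0, 0,-0.065,0.869,0,0,0,0, 0,-0.065,0.869,0,0,0,0, 0,-0.065,0.869,0,0,0,0, 0,-0.065,0.869,0,0,0,0]'|egrep 'tool_pos'; done
python3 -m pendant '[0,0,0,0,0,0,0, 0,0,0,0.33,0,0,0, 0,0,0,0.66,0,0,0, 0,0,0,0.8,0,0,0, 0,0,0,0.9,0,0,0, 0,0,0,1,0,0,0, 0,0,0,1,0,0,0, 0,0,0,1,0,0,0, 0.72,0,0,1,0,0,0, 0.72,0,0,1,0,0,0, 0.72,0,0,1,0,0,0, 0.72,0,0,1,0,0,0]'|egrep 'tool_pos|force|open'
python3 -m pendant '[0.72,0,0,-0.2,0,0,0, 0.75,0,0,-0.5,0,0,0, 1,0,0,-1,0,0,0, 1,0,0,-1,0,0,0, 1,0,0,-1,0,0,0]'|egrep 'tool_pos|force|open'
python3 -m pendant '[1,0.2,-1,-0.2,0,0,0, 1,0.2,-1,-0.2,0,0,0, 1,0.2,-1,-0.2,0,0,0, 1,0.2,-1,-0.2,0,0,0, 1,0.2,-1,-0.2,0,0,0]'|egrep 'tool_pos'
python3 - <<'E'
from h import *
s=snap('top');np.savez('top5.npz',**s)
c=snap('scene')
cv2.imwrite('pics/t5.png',np.vstack([cv2.resize(s['img'][170:310,210:510],(600,280)),cv2.resize(c['img'][140:340,150:450],(450,300)).copy() if 0 else cv2.copyMakeBorder(cv2.resize(c['img'][140:340,170:450],(420,300)),0,0,0,180,0)])[:,:,::-1])
E
```

```text
tool_pos: [0.6105, -0.307, 0.2069]
contact_force: [0.5, 0.7, -1.1]
opening: 0.536
finger_force: 14.7
tool_pos: [0.618, -0.1754, 0.2025]
tool_pos: [0.6284, -0.0475, 0.2034]
tool_pos: [0.6388, 0.0816, 0.2038]
tool_pos: [0.6389, 0.0846, 0.055]
contact_force: [-0.5, -0.3, -0.1]
opening: 0.719
finger_force: 0.0
tool_pos: [0.6415, 0.0852, 0.2095]
contact_force: [0.7, -0.6, 0.5]
opening: 0.991
finger_force: 0.0
tool_pos: [0.6079, -0.0682, 0.2338]
```

View pics/t5.png

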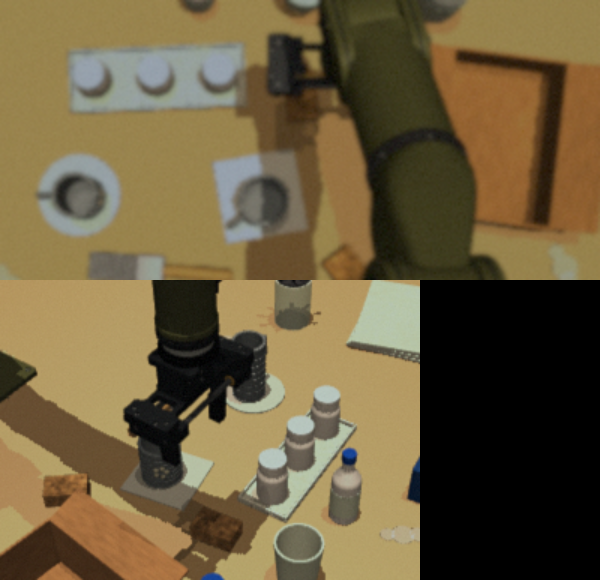

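All three pots stand in the tray (92,75; 155,75; 220,72) and both tins are still on their first tiles. I go over the tall tin, turn the tool, and cross-check the tins' rims in the scene view.

```bash
for i in 1 2 3; do python3 -m pendant '[1,0.16,0.37,0,0,0,0, 1,0.322,0.756,0,0,0,0, 1,0.322,0.756,0,0,0,0, 1,0.322,0.756,0,0,0,0]'|egrep 'tool_pos'; done
python3 -m pendant '[1,0,0,0,0,0,0.1, 1,0,0,0,0,0,0.2, 1,0,0,0,0,0,0.3, 1,0,0,0,0,0,0.4, 1,0,0,0,0,0,0.5, 1,0,0,0,0,0,0.6, 1,0,0,0,0,0,0.7, 1,0,0,0,0,0,0.8, 1,0,0,0,0,0,0.9, 1,0,0,0,0,0,1, 1,0,0,0,0,0,1, 1,0,0,0,0,0,1]' |egrep 'tool_pos|rot'
python3 - <<'E'
from h import *
print(r.get_state()['q'].round(2))
c=dict(np.load('scene1.npz'))
print(onz(c,336,181,.123),onz(c,277,244,.081))
d=c['img'][165:290,240:360]; 
m=(cv2.cvtColor(d,cv2.COLOR_RGB2GRAY)<75).astype(np.uint8)
n,l,st,ce=cv2.connectedComponentsWithStats(m)
print([(a+[240,165,0,0,0]).tolist() for a in st[1:] if a[4]>150])
w=snap('wrist'); cv2.imwrite('pics/w6.png',np.hstack([cv2.resize(w['img'],(400,300)),cv2.resize(d,(288,300),interpolation=2)])[:,:,::-1])
E
```

```text
tool_pos: [0.5584, 0.0558, 0.2344]
tool_pos: [0.5103, 0.1667, 0.2345]
tool_pos: [0.4625, 0.2784, 0.2344]
tool_pos: [0.4651, 0.2724, 0.2344]
eef_rot: [0.708, 0.706, -0.0, 0.001]
[-0.75  0.59  0.22  1.84 -0.18  0.73 -0.44]
[0.47133078 0.26950709 0.123     ] [0.45953626 0.03207262 0.081     ]
[[240, 165, 61, 22, 700], [325, 174, 23, 48, 917], [255, 204, 56, 75, 1128]]
```

View pics/w6.png

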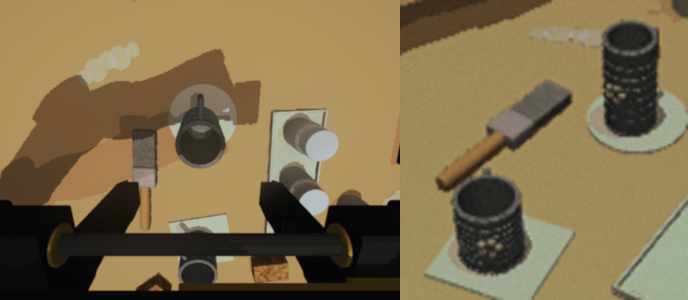

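The wrist view shows the tall tin's rim near (200,148) with its handle pointing up (+y), and the squat rim near (198,270), still on its tile. I compute rim centres from it.

```bash
python3 - <<'E'
from h import *
w=snap('wrist');np.savez('w6.npz',**w)
for nm,z,(y0,y1,x0,x1) in (('tall',.123,(170,275,270,370)),('squat',.081,(370,460,280,355))):
    g=cv2.cvtColor(w['img'],cv2.COLOR_RGB2GRAY)[y0:y1,x0:x1]
    for v in (g[::4,::3]//10): print(''.join('%3d'%k for k in v)) if nm=='tall' else None
for p,z in (((320,200),.123),((320,265),.123),((288,235),.123),((357,235),.123),((317,430),.081),((320,240),.123)): print(p,onz(w,*p,z).round(3))
print(proj(w,[.463,.275,.123]),proj(w,[.46,.024,.081]),proj(w,[.469,.271,.123]))
E
```

```text
8 10 11 11 11 11 11 11 11 11 11 11  8  8  8  7  5  6  6 10 11 11 11 11 11 11 12 11 11 12 12 11 11 12
  8 11 11 11 11 11 11 11 11 11 11 10  7  5  4  4  6  6  6  5  5  7 10 11 11 11 11 11 11 11 12 17 15 11
  7 10 11 11 11 11 11 11 11  9  7  4  5  5  5  4  6  6  6  6  6  6  5  7 11 11 11 11 11 16 17 18 15 11
  7  8 10 11 11 11 10  8  8  6  4  5  5  5  5  4  5  6  6  5  5  6  6  6  6 11 11 11 11 11 11 11 11 11
  7  8  8 11 11  9  8  8  6  4  5  5  5  4  5  4  6  6  6  5  6  6  6  6  6  6  8  8  9  8  8  8 10 11
  8  8  8  8  8  8  8  8  4  5  5  5  5  6  5  4  5  6  5  5  6  6  5  5  6  5  7  8  8  8  8  9  9 11
  8  8  8  8  8  8  9  6  5  5  5  4  4  5  5  6  6  6  6  6  5  5  4  5  6  5  5 17 18 18 18 18 18 18
  7  8  9  9 16 17 14  5  4  4  5  6  6  6  6  6  6  6  6  7  6  6  6  6  5  6  5 13 18 18 18 18 18 18
 12 17 18 18 18 18 13  5  5  6  6  6  7  8  9 10 11 10 10 10  9  7  6  6  6  6  5  7 17 18 18 18 18 18
 13 16 18 18 18 17  6  6  6  6  6  5  7 11 11 11 11 11 11 11 11 11  9  5  6  6  6  5 13 18 18 18 18 18
 13 14 18 18 18 13  5  5  6  4  5  5  5  6  7  7 11 12 12 11  6  5  5  5
[... 1358 characters left out ...]
15 15 15 15
 15 15 15 15 15 15 15 15 15 15 15 12 10  9 10 10 10 11 12 11 11 11 12 14 15 15 15 15 15 15 15 15 15 15
 15 15 15 15 15 15 15 15 15 15 15 15 15 15 14 14 13 12 14 14 14 15 15 15 15 15 15 15 15 15 15 15 15 15
 15 15 15 15 15 15 15 15 15 15 15 15 15 15 15 15 15 15 15 15 15 15 15 15 15 15 15 15 15 15 15 15 15 15
(320, 200) [0.465 0.297 0.123]
(320, 265) [0.465 0.246 0.123]
(288, 235) [0.441 0.271 0.123]
(357, 235) [0.493 0.27  0.123]
(317, 430) [0.462 0.037 0.081]
(320, 240) [0.465 0.267 0.123]
(np.float64(317.46288444708694), np.float64(229.31180984261505)) (np.float64(315.54820030754564), np.float64(439.6309479250378)) (np.float64(325.46050924880296), np.float64(234.38464384375513))
```

```bash
python3 -m pendant '[1,0,0,0.33,0,0,0, 1,0,0,0.66,0,0,0, 1,0,0,0.85,0,0,0, 1,0,0,1,0,0,0, 1,0,0,1,0,0,0, 0,0,0,1,0,0,0, 0,0,0,1,0,0,0, 0,0,0,1,0,0,0, 0,0,0,1,0,0,0, 0,0,0,1,0,0,0, 0,0,0,1,0,0,0]' 20|egrep 'tool_pos|force|open'
python3 -m pendant '[0,0,0,-0.2,0,0,0, 0,0,0,-0.4,0,0,0, 0,0,0,-0.4,0,0,0, 0,-0.25,-0.053,-0.4,0,0,0, 0,-0.5,-0.053,-0.4,0,0,0, 0,-0.753,-0.053,-0.4,0,0,0, 0,-0.753,-0.053,-0.4,0,0,0, 0,-0.753,-0.053,-0.4,0,0,0]'|egrep 'tool_pos|force|open'
python3 -m pendant '[0,0,0,0.1,0,0,0, 0,0,0,0.2,0,0,0, 0,0,0,0.3,0,0,0, 0,0,0,0.36,0,0,0, 0,0,0,0.413,0,0,0, 0,0,0,0.413,0,0,0, 0,0,0,0.413,0,0,0]'|egrep 'tool_pos|force|open'
```

```text
tool_pos: [0.4646, 0.275, 0.0856]
contact_force: [0.1, 0.1, 6.7]
opening: 0.643
finger_force: 19.9
tool_pos: [0.4554, 0.1607, 0.1441]
contact_force: [0.1, 1.6, -1.7]
opening: 0.638
finger_force: 20.0
tool_pos: [0.4558, 0.1621, 0.0826]
contact_force: [-0.1, -0.5, -1.3]
opening: 0.641
finger_force: 20.0
```

```bash
python3 -m pendant '[0.8,0,0,0,0,0,0, 1,0,0,0,0,0,0, 1,0,0,0,0,0,0, 1,0,0,0,0,0,0, 1,0,0,-0.3,0,0,0, 1,0,0,-0.6,0,0,0, 1,0,0,-0.95,0,0,0, 1,0,0,-0.95,0,0,0, 1,0,0,-0.95,0,0,0]'|egrep 'tool_pos|force|open'
python3 -m pendant '[1,-0.92,0.033,0,0,0,0, 1,-0.92,0.033,0,0,0,0, 1,-0.92,0.033,0,0,0,0, 1,-0.92,0.033,0,0,0,0, 1,-0.92,0.033,0,0,0,0, 1,-0.92,0.033,0,0,0,0]'|egrep 'tool_pos|rot'
python3 - <<'E'
from h import *
w=snap('wrist','w7.png');np.savez('w7.npz',**w)
print(proj(w,[.46,.024,.081]),proj(w,[.455,.16,.123]),proj(w,[.46,.057,.081]),proj(w,[.46,-.009,.081]))
E
```

```text
tool_pos: [0.4564, 0.162, 0.2264]
contact_force: [-0.5, 0.8, -1.1]
opening: 0.999
finger_force: 0.0
tool_pos: [0.4602, 0.0251, 0.2242]
eef_rot: [0.706, 0.708, -0.001, -0.001]
(np.float64(320.0388589442668), np.float64(222.26657480803814)) (np.float64(312.23315582424107), np.float64(24.935386432975804)) (np.float64(320.1258206978803), np.float64(182.86160920230057)) (np.float64(319.9577441382254), np.float64(259.0221139889249))
```

View pics/w7.png

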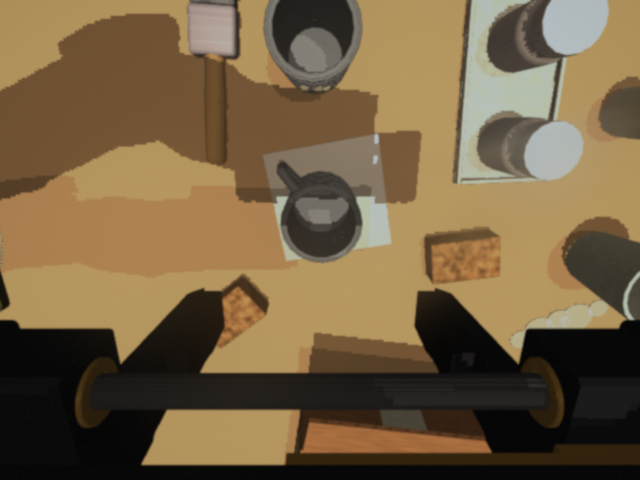

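The squat rim centre is near (321,223), matching (0.461,0.024); its handle points upper left, and the tall tin is parked at the top. I turn so the fingers avoid the handle and take it.

```bash
python3 -m pendant '[1,0,0,0,0,0,-0.1, 1,0,0,0,0,0,-0.2, 1,0,0,0,0,0,-0.3, 1,0,0,0.2,0,0,-0.411, 1,0,0,0.4,0,0,-0.411, 1,0,0,0.7,0,0,-0.411, 1,0,0,1,0,0,-0.411, 1,0,0,1,0,0,-0.411, 1,0,0,1,0,0,-0.411]'|egrep 'tool_pos|force|open'
python3 -m pendant '[1,0,0,0.1,0,0,0, 1,0,0,0.19,0,0,0, 1,0,0,0.19,0,0,0, 0,0,0,0.19,0,0,0, 0,0,0,0.19,0,0,0, 0,0,0,0.19,0,0,0, 0,0,0,0.19,0,0,0, 0,0,0,0.19,0,0,0, 0,0,0,0.19,0,0,0]' 20|egrep 'tool_pos|force|open'
python3 -m pendant '[0,0,0,-0.2,0,0,0, 0,0,0,-0.5,0,0,0, 0,0,0,-1,0,0,0, 0,0,0,-1,0,0,0, 0,0,0,-1,0,0,0.1, 0,0,0,-1,0,0,0.2, 0,0,0,-1,0,0,0.3, 0,0,0,-1,0,0,0.411, 0,0,0,-1,0,0,0.411, 0,0,0,-1,0,0,0.411]'|egrep 'tool_pos|force|open|rot'
```

```text
tool_pos: [0.4602, 0.0247, 0.0751]
contact_force: [0.6, -0.2, 0.7]
opening: 1.002
finger_force: 0.0
tool_pos: [0.4614, 0.0237, 0.0478]
contact_force: [-0.8, -0.1, 9.2]
opening: 0.727
finger_force: 20.0
tool_pos: [0.4604, 0.0237, 0.1967]
eef_rot: [0.706, 0.708, -0.0, -0.0]
contact_force: [0.0, 0.2, -2.7]
opening: 0.729
finger_force: 20.0
```

```bash
for i in 1 2; do python3 -m pendant '[0,0.3,0.027,0,0,0,0, 0,0.6,0.027,0,0,0,0, 0,0.857,0.027,0,0,0,0, 0,0.857,0.027,0,0,0,0, 0,0.857,0.027,0,0,0,0]'|egrep 'tool_pos'; done
python3 -m pendant '[0,0,0,0,0,0,0, 0,0,0,0.3,0,0,0, 0,0,0,0.6,0,0,0, 0,0,0,0.8,0,0,0, 0,0,0,0.9,0,0,0, 0,0,0,1,0,0,0, 0,0,0,1,0,0,0, 0,0,0,1,0,0,0]'|egrep 'tool_pos|force|open'
python3 -m pendant '[0.8,0,0,0,0,0,0, 1,0,0,0,0,0,0, 1,0,0,0,0,0,0, 1,0,0,0,0,0,0, 1,0,0,-0.3,0,0,0, 1,0,0,-0.6,0,0,0, 1,0,0,-1,0,0,0, 1,0,0,-1,0,0,0, 1,0,0,-1,0,0,0]'|egrep 'tool_pos|force|open'
```

```text
tool_pos: [0.4643, 0.1531, 0.1965]
tool_pos: [0.4688, 0.2796, 0.1964]
tool_pos: [0.4696, 0.2797, 0.047]
contact_force: [-0.4, 0.0, -1.8]
opening: 0.729
finger_force: 20.0
tool_pos: [0.4699, 0.2815, 0.1987]
contact_force: [0.9, 0.5, -0.3]
opening: 0.999
finger_force: 0.0
```

```bash
python3 -m pendant '[1,-0.8,-0.087,0,0,0,0, 1,-0.8,-0.087,0,0,0,0, 1,-0.8,-0.087,0,0,0,0, 1,-0.8,-0.087,0,0,0,0, 1,-0.8,-0.087,0.25,0,0,0, 1,-0.8,-0.087,0.5,0,0,0, 1,-0.8,-0.087,0.76,0,0,0, 1,-0.8,-0.087,0.76,0,0,0, 1,-0.8,-0.087,0.76,0,0,0]'|egrep 'tool_pos|force|open'
python3 -m pendant '[0,0,0,0,0,0,0, 0,0,0,0,0,0,0, 0,0,0,0,0,0,0, 0,0,0,0,0,0,0, 0,0,0,0,0,0,0, 0,0,0,-0.2,0,0,0, 0,0,0,-0.4,0,0,0, 0,0,0,-0.4,0,0,0]' 20|egrep 'tool_pos|force|open'
python3 -m pendant '[0,-0.3,0.091,0,0,0,0, 0,-0.6,0.091,0,0,0,0, 0,-0.893,0.091,0,0,0,0, 0,-0.893,0.091,0,0,0,0, 0,-0.893,0.091,0,0,0,0, 0,-0.893,0.091,0.1,0,0,0, 0,-0.893,0.091,0.2,0,0,0, 0,-0.893,0.091,0.3,0,0,0, 0,-0.893,0.091,0.387,0,0,0, 0,-0.893,0.091,0.387,0,0,0, 0,-0.893,0.091,0.387,0,0,0]'|egrep 'tool_pos|force|open'
```

```text
tool_pos: [0.455, 0.1614, 0.082]
contact_force: [-1.0, 0.5, 1.1]
opening: 1.002
finger_force: 0.0
tool_pos: [0.4576, 0.1612, 0.1455]
contact_force: [1.0, -0.0, -1.2]
opening: 0.638
finger_force: 20.0
tool_pos: [0.4693, 0.0286, 0.0841]
contact_force: [-0.6, -0.6, -1.1]
opening: 0.64
finger_force: 20.0
```

Release, lift, retreat to the side (-y, +x) and check.

```bash
python3 -m pendant '[0.8,0,0,0,0,0,0, 1,0,0,0,0,0,0, 1,0,0,0,0,0,0, 1,0,0,0,0,0,0, 1,0,0,-0.3,0,0,0, 1,0,0,-0.6,0,0,0, 1,0,0,-1,0,0,0, 1,0,0,-1,0,0,0, 1,0,0,-1,0,0,0]'|egrep 'tool_pos|force|open'
python3 -m pendant '[1,-1,0.2,-0.4,0,0,0, 1,-1,0.2,-0.4,0,0,0, 1,-1,0.2,-0.4,0,0,0, 1,-1,0.2,-0.4,0,0,0, 1,-1,0.2,-0.4,0,0,0]'|egrep 'tool_pos'
python3 - <<'E'
from h import *
s=snap('top');c=snap('scene');np.savez('top9.npz',**s)
cv2.imwrite('pics/t9.png',np.vstack([cv2.resize(s['img'][140:310,210:510],(600,340)),cv2.copyMakeBorder(cv2.resize(c['img'][140:340,170:450],(364,260)),0,0,0,236,0)])[:,:,::-1])
E
```

```text
tool_pos: [0.4705, 0.0269, 0.2363]
contact_force: [0.5, 0.8, -0.6]
opening: 1.001
finger_force: 0.0
tool_pos: [0.4992, -0.1256, 0.2934]
```

View pics/t9.png

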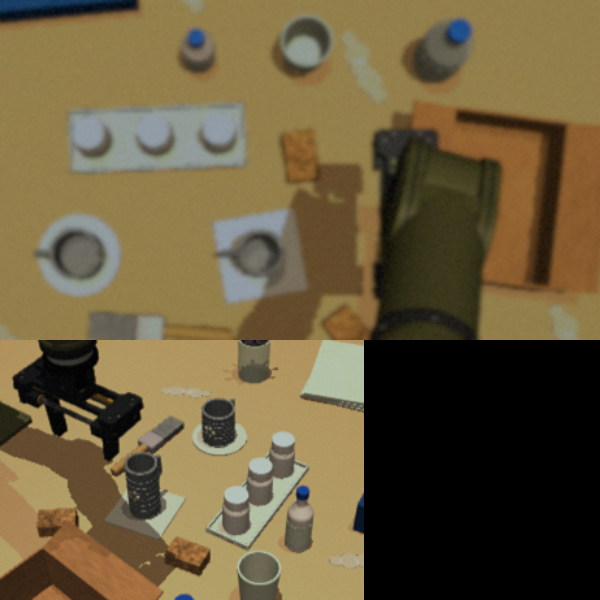

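The tall tin stands on the square tile (258,255), the squat tin in the middle of the round one (79,255), the pots are in the tray and the flaps lie out. The arm is clear, so I hand it in.

```bash
python3 -c "
from plant import r
print(r.get_state()['clock'],r.finish_job())"
```

```text
the job is handed in; nothing more can be done
44.65 None
```

I handed the job in at 44.7 s: the last pictures show the tins swapped and centred on their tiles, both flaps folded right out, all three pots upright in the tray, and nothing else moved; the hand-in returned no verdict.

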